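Wedge the rocking balance

TASK

The laboratory balance rocks because its near-left foot, under the red dot, is too short. With the fingertips, slide the yellow wedge along the worktop, thin end first, under that foot until it is snug and the balance no longer rocks, without jacking the balance out of level; then prove it by pressing down firmly on the red dot (about 10 N for a second): the balance must not give. If it gives, push the wedge in further and press again; do not lift the wedge, do not shove the balance out of its place, leave the other things alone, and finish with the hand clear.

Things in the scene. Friction and masses are not known exactly. Their poses are not given: they have to be found in the camera images.
- balance: White balance, 180 (x) by 160 (y) mm, flat top 56 mm and steel pan 66 mm above the worktop, display in front. Loose, 2 to 3 kg. Origin: centre of its footprint on the worktop; x points from the display to the back, y left, z up (vertical when level). Housing underside 26 mm up. Ball feet at x = +-70, y = +-60 mm; all but the near-left one (-70, +60) stand on the worktop.
- red_dot (a point): Centre of the red dot, 18 mm wide, flat on the balance's top exactly above the short foot (balance x = -70, y = +60, z = 56 mm); the point to press.
- short_foot (a point): Centre of the short foot, a black rubber ball 24 mm in diameter, lowest point 12 mm below this centre. It hangs 5 to 10 mm above the worktop (differs each time). 2 to 5 N down on the red dot rocks the balance over its diagonal until this foot lands.
- wedge: Yellow loose wedge, 105 (x) by 44 (y) mm, 0.08 to 0.17 kg. Origin: middle of its underside; x points to the thin end (x = +52.5 mm, 2.5 mm high). The ramp rises 0.16 mm per mm to 16.1 mm at x = -32.5 mm; behind it a heel block 26 mm high with a flat upright back at x = -52.5 mm, for pushing. Jammed under the foot it stays by friction; a push of some 5 N makes it snug.
- ramp (a point): Point in the middle of the ramp surface, 10 mm toward the thin end from the wedge's origin, 9.3 mm above the worktop; its x runs down the ramp to the thin end, y across, z square out of the ramp. The ball foot touches the ramp when its centre is 12 mm along this z.
- red_bottle: Bystander: amber bottle with red cap, 45 mm wide, 90 mm tall, loose; origin at the centre of its foot.
- small_beaker: Bystander: small clear beaker, 54 mm wide, 70 mm tall, loose; origin at the centre of its foot.
- marker: Bystander: black and white pen, 135 mm long along its y, 17 mm thick, lying loose; origin at its middle on the worktop.
Things that resemble listed ones, but are neither listed nor needed, are in the scene too. Of the things like the wedge, leave any that is black or turquoise; of the rest the larger one is meant.

How it is judged:
On the way, in this order (a step that is already met when the one before it is completed fails the run):
1. the wedge's ramp is snug under the short foot, the balance level (z of short_foot in the frame of ramp below 0.0133 m and x of short_foot in the frame of ramp between -0.042 and 0.042 m and y of short_foot in the frame of ramp between -0.02 and 0.02 m and angle between balance's own z axis and vertical below 0.013 rad), for 0.2 s.
2. the red dot is pressed with more than 6 N and the balance does not give (all of step 1 and contact force between the fingers and balance above 6 N and horizontal distance between the grasp point and red_dot below 0.03 m), for 0.2 s.
At the end, for the whole second after the job is handed in: The short foot is over the ramp (within 20 mm of its middle line, 42 mm along it of the ramp point), clearance under 1.3 mm; balance within 0.013 rad of level and 25 mm of its place; wedge flat on the worktop; all at rest; bystanders within 30 mm of their places (all of step 1 and distance of balance from where it was at the start of the episode below 0.025 m and linear speed of each of balance, wedge below 0.02 m/s and height (world z) of wedge below 0.008 m and distance of each of red_bottle, small_beaker, marker from where it was at the start of the episode below 0.03 m); the robot touches nothing.
It fails at once if the wedge is lifted (height (world z) of wedge above 0.01 m).
It fails at once if the wedge is tipped up (angle between wedge's own z axis and vertical above 0.25 rad).
It fails at once if the balance is lifted or shoved more than 30 mm (height (world z) of balance above 0.015 m or distance of balance from where it was at the start of the episode above 0.03 m).
It fails at once if the bottle, beaker or pen is knocked over or moved more than 30 mm (distance of any of red_bottle, small_beaker, marker from where it was at the start of the episode above 0.03 m or angle between any of red_bottle, small_beaker's own z axis and vertical above 0.6 rad).
It also fails if it takes over 54 s, if anything falls off the work surface, if the arm or the gripper's body presses on something with over 40 N, if the wrist force passes 120 N, or if a joint passes its speed limit or range.

ROBOT

A 7-joint arm with a two-finger parallel gripper is mounted at the origin on a cart in front of the work surface, level with it; the furniture and walls round the work are solid. World frame = base frame: x ahead of the robot, y to its left, z up, the work surface at z = 0. Lengths are in m, angles in rad, forces in N, time in s.
With the tool pointing down it reaches from about 0.425 to 0.925 m from the base axis. Payload 6.8 kg.
Tool frame: the origin (TCP) lies between the finger pads; the fingertips stand r.tcp_to_tips ahead of it and the grasp point (between the pads) lies 3 mm ahead of it (r.tcp_to_tips is the distance from the TCP to the fingertips, in m); z points along the fingers, y is the line along which they close (so a half turn about z gives the same grasp; the last joint's range is limited). The gripper opens to 85 mm and grips with 20 to 120 N. Pads are 22 mm wide; open, the fingers measure 114 mm over their backs; the gripper's body (76 mm by 85 mm) begins 54 mm behind the grasp point. The pads swing forward as they close: fully open they stand 13 mm farther back than shut.
Start: joints at [-1.282, 0.477, 0.022, 1.555, -0.011, 1.109, -0.083], TCP at [0.261, 0.623, 0.253] pointing down, gripper open.
Joint ranges: [-2.96, 2.96], [-0.34, 2.1], [-1.41, 1.46], [0.24, 2.44], [-1.37, 4.51], [0.17, 1.92], [-2.96, 2.96]. Speed limits (rad/s): [2.39, 2.39, 3.14, 3.14, 3.14, 3.14, 3.14].

INTERFACE

Orientations are given as a rotation vector (axis times angle).
In Python, from bench import r gives the robot as it stands. The module is installed in compiled form; this text tells all that it offers.
- The arm moves only by the tool step_arm, never from a script. Its argument "moves" is a list of rows, each an object of numbers: "rx", "ry", "rz": the turn, a rotation vector about the tool's x, y, z in degrees; "dx", "dy", "dz": the shift along the tool's x, y, z in mm; "gripper": the opening, from -1 (shut) to 1 (fully open). In form: [{"rx": .., "ry": .., "rz": .., "dx": .., "dy": .., "dz": .., "gripper": ..}, ...]. A call has 1 to 20 rows; each row shifts and turns the commanded pose from where the row before left it, along the tool's axes as they then stand; what a row does not reach is not made up. A row lasts 1/8 s, in which the tool goes at most 62.5 mm and 10.7 degrees, less where a joint would pass 70% of its speed; a pose out of reach is approached as far as the arm can. A call is refused whole if a number of a shift passes 62.5 or a number of a turn 10.7, either way. A call with a gripper value outside its range is refused whole. The fingers move at their own pace and stop on an object; "grip_force" is the grip in N (left out, the last holds). Time passes only in rows, so rows that do not move let the fingers close. It gives the time, the measured TCP pose, the force, the opening and the grip force at its end, in the units of the state.
- r.get_obs(): the state, without advancing time (a new reading comes with each control period).
- r.grab_frame(name): name is "scene" or "side" or "wrist"; returns the picture (384x512x3 uint8, blue, green, red); there is no depth.
- r.camera_info(name): a dict with "mtx" (3x3 intrinsics, pixels), "rvec" (rotation vector, rad) and "tvec" (3), from world to camera coordinates, as OpenCV has them. Camera axes: x right, y down, z forward; pixel columns grow to the right and rows downward; lengths in m; the calibration is good to about 2 mm. A picture is of the moment at which its call begins: read the wrist's pose just before it. camera_info takes no time and is no camera call; for the wrist camera it gives the pose at the moment of the call.
- r.hand_in(): hands the job in; it is judged then, once.
The state is a dict: "clock": time; "joints": joint angles; "qvel": joint speeds; "tau": joint torques, N m; "tcp_pos": TCP position; "orientation": TCP orientation; "contact_force": force on the tool from outside, world axes, zero at the start; "moment": the same for the moment, N m; "grip_width": finger opening in m; "gripper_force": force on a finger pad.
Only numpy, scipy, OpenCV 4.12 (cv2) and the standard library are available. Lean on these libraries where they do the work, as an engineer would, in place of code of your own. Each camera call takes 0.05 s, during which the arm holds its last target. There are 200 camera calls.

## Working session

There is one attempt and no reset: what is moved stays moved. The work goes in short steps, Python scripts to look and compute and a tool call to move; the robot and the scene stay as the last step left them, time stands still between calls to the robot, and variables do not carry over. Pictures are saved under pics/ and viewed, at most 10 in all, crops included, and the job is handed in when it is done.

Besides the shell and the picture viewer there is one more tool, called after "Emit:" as name([rows], argument=value, ...), one row to a line, values as JSON. step_arm: Moves the arm, as the interface text tells. Its arguments: {"type":"object","properties":{"moves":{"type":"array","items":{"type":"object","properties":{"rx":{"type":"number"},"ry":{"type":"number"},"rz":{"type":"number"},"dx":{"type":"number"},"dy":{"type":"number"},"dz":{"type":"number"},"gripper":{"type":"number"}}}},"grip_force":{"type":"number"}},"required":["moves"]}

```bash
mkdir -p pics; cat > h.py <<'E'
import numpy as np, cv2
from bench import r
def cam(n):
    c=r.camera_info(n); R=cv2.Rodrigues(np.array(c['rvec'],float))[0]; return np.array(c['mtx'],float),R,np.array(c['tvec'],float).reshape(3)
def unproj(n,uv,z):
    K,R,t=cam(n); C=-R.T@t; d=R.T@np.linalg.solve(K,np.array([uv[0],uv[1],1.])); return C+d*(z-C[2])/d[2]
def proj(n,P):
    K,R,t=cam(n); q=(np.atleast_2d(P)@R.T+t)@K.T; return q[:,:2]/q[:,2:]
E
python3 - <<'E'
from h import *
o=r.get_obs(); print({k:np.round(v,3) for k,v in o.items()}, r.tcp_to_tips)
for n in("scene","side"):
    cv2.imwrite(f"pics/{n}0.png",r.grab_frame(n)); K,R,t=cam(n); print(n,-R.T@t,R[2])
E
```

```text
{'clock': np.float64(0.0), 'joints': array([-1.282,  0.478,  0.022,  1.556, -0.011,  1.109, -0.083]), 'qvel': array([-0.   , -0.001, -0.   , -0.003,  0.   , -0.002, -0.   ]), 'tau': array([-1.0000e-03, -5.9646e+01,  1.6080e+00, -2.8120e+01,  1.2000e-02,
        9.0000e-03, -0.0000e+00]), 'tcp_pos': array([0.261, 0.622, 0.252]), 'orientation': array([-6.19e-01, -3.08e+00,  3.00e-03]), 'contact_force': array([-0.179, -0.114,  0.254]), 'moment': array([ 0.028, -0.027, -0.013]), 'gripper_force': np.float64(0.0), 'grip_width': np.float64(0.086)} 0.022
scene [-0.0852027  -0.85463119  0.58572904] [ 0.51969474  0.74440297 -0.41926317]
side [-0.14808984  0.35854599  0.57299416] [ 0.75727958 -0.35237255 -0.54987383]
```

View pics/scene0.png

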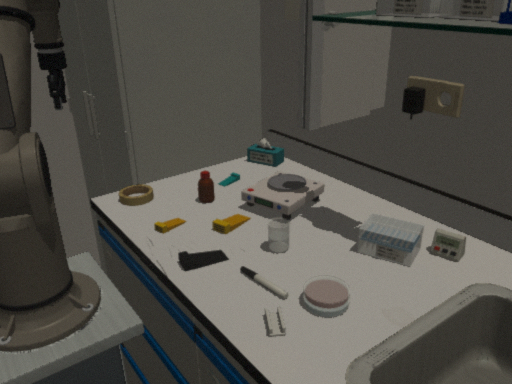

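View pics/side0.png

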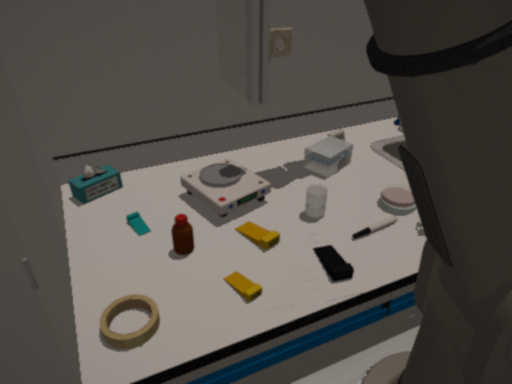

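Wedge candidates in the scene picture are yellow at (232,222), smaller yellow at (170,225), black at (203,259) and turquoise at (230,180). In the side picture they are at (258,235), (243,286), (333,262) and (138,223). The larger yellow one, nearest the balance, fits the description. I'll confirm it in an enlarged crop.

```bash
python3 - <<'E'
import cv2,numpy as np
a=cv2.imread('pics/scene0.png')[160:270,140:340]; b=cv2.imread('pics/side0.png')[150:310,160:360]
a=cv2.resize(a,None,fx=4,fy=4,interpolation=2)
b=cv2.resize(b,None,fx=3.75,fy=3.75,interpolation=2)
f=lambda i:np.clip((i/255.)**.6*255,0,255).astype('uint8')
cv2.imwrite('pics/ca.png',f(a));cv2.imwrite('pics/cb.png',f(b))
E
```

```text
(no output)
```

View pics/ca.png

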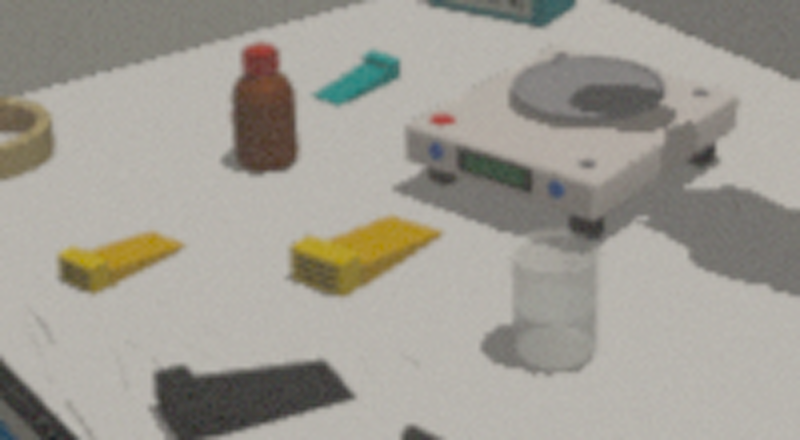

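View pics/cb.png

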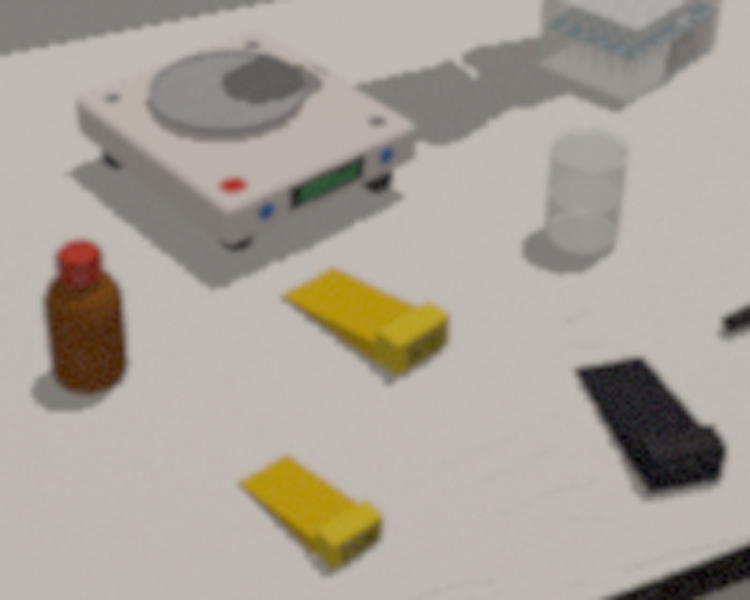

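Confirmed: the yellow wedge next to the balance (scene (232,222), side (258,235)) is larger than the other yellow one, and its thin end points up toward the balance. Next I'll fit poses.

```bash
cat > fit.py <<'E'
from h import *
from scipy.optimize import minimize, least_squares
S=4
def ymask(im):
    im=cv2.resize(im,None,fx=S,fy=S,interpolation=cv2.INTER_CUBIC); hsv=cv2.cvtColor(im,cv2.COLOR_BGR2HSV)
    m=cv2.inRange(hsv,(18,130,40),(35,255,255)); n,l,st,c=cv2.connectedComponentsWithStats(m)
    return l,st,c
def wmask(cam_,p,shape):
    K,R,t=cam_; c,s=np.cos(p[2]),np.sin(p[2]); m=np.zeros(shape,np.uint8)
    A=[(52.5,2.5),(-32.5,16.1),(-32.5,0),(52.5,0)]; B=[(-32.5,26),(-52.5,26),(-52.5,0),(-32.5,0)]
    for Q in(A,B):
        P=np.array([(x,y,z) for x,z in Q for y in(-22,22)])/1e3
        W=np.c_[P[:,0]*c-P[:,1]*s+p[0],P[:,0]*s+P[:,1]*c+p[1],P[:,2]]
        q=(W@R.T+t)@K.T; q=(q[:,:2]/q[:,2:]+.5)*S
        cv2.fillConvexPoly(m,cv2.convexHull(np.round(q*16).astype(np.int32)),1,shift=4)
    return m
def fitwedge(ims,p0):
    T=[]
    for n,im in ims.items():
        l,st,c=ymask(im); k=proj(n,[[p0[0],p0[1],.01]])[0]*S
        i=min((i for i in range(1,len(st)) if st[i,4]>1500),key=lambda i:np.hypot(*(c[i]-k)))
        T.append((cam(n),(l==i).astype(np.uint8)))
    def cost(p):
        e=0
        for c,m in T:
            w=wmask(c,p,m.shape); e+=1-(w&m).sum()/max(1,(w|m).sum())
        return e/len(T)
    best=None
    for k in range(3):
        b=minimize(cost,p0,method='Nelder-Mead',options=dict(initial_simplex=np.array([p0,p0+[.01,0,0],p0+[0,.01,0],p0+[0,0,.15]])))
        p0=b.x
    return b.x,b.fun
E
python3 - <<'E'
from fit import *
ims={n:cv2.imread(f'pics/{n}0.png') for n in('scene','side')}
f=lambda c:(160+c[0]/3.75-.4,150+c[1]/3.75-.4); g=lambda c:(140+c[0]/4-.4,160+c[1]/4-.4)
L=[(-70,60),(-70,-60),(70,60),(70,-60)]
D={'side':[(233,185),(377,121),(112,98),(252,43)],'scene':[(442,120),(588,163),(560,57),(700,93)]}
obs=[]
for n,fn in(('side',f),('scene',g)):
    for l,c in zip(L,D[n]): obs.append((n,l,fn(c))); print(n,l,np.round(unproj(n,fn(c),.056),3))
cc={n:cam(n) for n in D}
def res(p):
    c,s=np.cos(p[2]),np.sin(p[2]);e=[]
    for n,(x,y),uv in obs:
        K,R,t=cc[n];P=np.array([p[0]+(x*c-y*s)/1e3,p[1]+(x*s+y*c)/1e3,.056]);q=K@(R@P+t);e+=list(q[:2]/q[2]-uv)
    return e
b=least_squares(res,[.65,.1,0.]); print('bal',np.round(b.x,4),np.round(b.fun,1))
c,s=np.cos(b.x[2]),np.sin(b.x[2]);print('dot',b.x[0]+(-.07*c-.06*s),b.x[1]+(-.07*s+.06*c))
for n,(u,v) in(('side',(258,235)),('scene',(232,222))): print(unproj(n,(u,v),.01))
thin=unproj('side',f((308,281)),.0025);heel=unproj('side',f((411,330)),.026);print(thin,heel)
d=thin-heel; w0=np.r_[(thin[:2]*.5+heel[:2]*.5),np.arctan2(d[1],d[0])]
w,e=fitwedge(ims,w0); print('wedge',w,e)
for n in ims: print(n,fitwedge({n:ims[n]},w))
for n,k in(('side',f((87,375))),('scene',g((265,160)))): print('bottle',unproj(n,k,0.01))
for n,k in(('side',f((580,240))),('scene',g((552,350)))): print('beaker',unproj(n,k,0.0))
E
```

```text
side (-70, 60) [0.586 0.102 0.056]
side (-70, -60) [ 0.618 -0.013  0.056]
side (70, 60) [0.721 0.139 0.056]
side (70, -60) [0.755 0.023 0.056]
scene (-70, 60) [0.588 0.098 0.056]
scene (-70, -60) [ 0.623 -0.016  0.056]
scene (70, 60) [0.722 0.135 0.056]
scene (70, -60) [0.757 0.022 0.056]
bal [0.6726 0.0613 0.2727] [ 0.3 -0.7  0.3 -0.8  0.  -0.5 -0.1 -0.2 -0.2 -0.3 -0.6  0.1 -0.2 -0.4
 -0.3  0. ]
dot 0.589055288040146 0.10021641311592225
[0.48117425 0.05720528 0.01      ]
[0.49112871 0.0456908  0.01      ]
[0.54095043 0.07134126 0.0025    ] [0.44510343 0.0475591  0.026     ]
wedge [0.49613288 0.05582218 0.3228468 ] 0.1275804490920669
scene (array([0.49588525, 0.05411994, 0.36649422]), np.float64(0.12433026514631129))
side (array([0.49613288, 0.05582218, 0.3228468 ]), np.float64(0.12011005072650671))
bottle [0.50363895 0.22457149 0.01      ]
bottle [0.50722705 0.20431388 0.01      ]
beaker [ 0.50998684 -0.10969138  0.        ]
beaker [ 0.51674112 -0.11057775  0.        ]
```

Emit:
step_arm([
  {"rz": -10.4},
  {"rz": -10.4},
  {"rz": -10.4},
  {"rz": -10.4},
  {"dy": -60},
  {"dy": -60},
  {"dy": -60},
  {"dy": -60},
  {"dy": -60},
  {"dy": -60},
  {"dy": -60},
  {"dy": -60},
  {"dy": -60},
  {"dy": -60},
  {"dy": -13,"dx": 5,"dz": 20},
  {},
  {},
])

```text
invalid input at $.moves[0]: expected keys rx, ry, rz, dx, dy, dz, gripper
```

```bash
python3 - <<'E'
from fit import *
o=r.get_obs(); print(o['clock'],o['tcp_pos'],o['orientation'],o['contact_force'])
im=r.grab_frame('wrist'); cv2.imwrite('pics/w1.png',im)
w0=np.array([.495,.055,.33])
try:
    for s in(w0,w0+[-.005,0,-.1]):print(fitwedge({'wrist':im},s))
except Exception as e: print(e)
p,e=fitwedge({'wrist':im},w0)
m=wmask(cam('wrist'),p,(384*S,512*S)); m=cv2.resize(m,(512,384))
cs,_=cv2.findContours(m,0,1); v=im.copy(); cv2.drawContours(v,cs,-1,(255,0,255),1); cv2.imwrite('pics/w1o.png',v)
print(proj('wrist',[[.589,.1002,.056],[.589,.1002,.012]]))
E
```

```text
0.1 [0.26068492 0.62210297 0.25244334] [-6.19147928e-01 -3.07977142e+00  2.49747771e-03] [ 0.04093206 -0.73828781  0.12939625]
min() iterable argument is emptyTraceback (most recent call last):
  File "<stdin>", line 8, in <module>
  File "fit.py", line 21, in fitwedge
    i=min((i for i in range(1,len(st)) if st[i,4]>1500),key=lambda i:np.hypot(*(c[i]-k)))
ValueError: min() iterable argument is empty
```

Emit:
step_arm([
  {"rx": 0,"ry": 0,"rz": -10.4,"dx": 0,"dy": 0,"dz": 0,"gripper": 1},
  {"rx": 0,"ry": 0,"rz": -10.4,"dx": 0,"dy": 0,"dz": 0,"gripper": 1},
  {"rx": 0,"ry": 0,"rz": -10.4,"dx": 0,"dy": 0,"dz": 0,"gripper": 1},
  {"rx": 0,"ry": 0,"rz": -10.4,"dx": 0,"dy": 0,"dz": 0,"gripper": 1},
  {"rx": 0,"ry": 0,"rz": 0,"dx": 0,"dy": -60,"dz": 0,"gripper": 1},
  {"rx": 0,"ry": 0,"rz": 0,"dx": 0,"dy": -60,"dz": 0,"gripper": 1},
  {"rx": 0,"ry": 0,"rz": 0,"dx": 0,"dy": -60,"dz": 0,"gripper": 1},
  {"rx": 0,"ry": 0,"rz": 0,"dx": 0,"dy": -60,"dz": 0,"gripper": 1},
  {"rx": 0,"ry": 0,"rz": 0,"dx": 0,"dy": -60,"dz": 0,"gripper": 1},
  {"rx": 0,"ry": 0,"rz": 0,"dx": 0,"dy": -60,"dz": 0,"gripper": 1},
  {"rx": 0,"ry": 0,"rz": 0,"dx": 0,"dy": -60,"dz": 0,"gripper": 1},
  {"rx": 0,"ry": 0,"rz": 0,"dx": 0,"dy": -60,"dz": 0,"gripper": 1},
  {"rx": 0,"ry": 0,"rz": 0,"dx": 0,"dy": -60,"dz": 0,"gripper": 1},
  {"rx": 0,"ry": 0,"rz": 0,"dx": 0,"dy": -60,"dz": 0,"gripper": 1},
  {"rx": 0,"ry": 0,"rz": 0,"dx": 5,"dy": -13,"dz": 20,"gripper": 1},
  {"rx": 0,"ry": 0,"rz": 0,"dx": 0,"dy": 0,"dz": 0,"gripper": 1},
  {"rx": 0,"ry": 0,"rz": 0,"dx": 0,"dy": 0,"dz": 0,"gripper": 1},
])

```text
clock: 2.28
tcp_pos: [0.4544, 0.0421, 0.2337]
orientation: [-0.517, 3.099, 0.001]
contact_force: [-0.2, 0.1, 0.4]
grip_width: 0.0855
gripper_force: 0.0
```

```bash
python3 - <<'E'
from fit import *
o=r.get_obs(); print(o['clock'],o['tcp_pos'],o['orientation'],o['contact_force'])
im=r.grab_frame('wrist'); cv2.imwrite('pics/w1.png',im)
w0=np.array([.495,.055,.33]); v=im.copy()
try:
    for s in(w0,w0+[-.005,0,-.1]):
        p,e=fitwedge({'wrist':im},s); print(p,e)
    m=wmask(cam('wrist'),p,(384*S,512*S)); m=cv2.resize(m,(512,384))
    cs,_=cv2.findContours(m,0,1); cv2.drawContours(v,cs,-1,(255,0,255),1)
except Exception as e: print(e)
cv2.imwrite('pics/w1o.png',v)
print(proj('wrist',[[.589,.1002,.056],[.589,.1002,.012]]))
E
```

```text
2.275 [0.45435578 0.04206472 0.23365505] [-5.17274028e-01  3.09859263e+00  6.46656845e-04] [-0.2064207   0.11881698  0.38630865]
[0.49487867 0.05343327 0.31298494] 0.047303638463759734
[0.4947777  0.05356196 0.310356  ] 0.04721169463995667
[[263.5658808  307.74509504]
 [262.38602581 285.19125299]]
```

View pics/w1o.png

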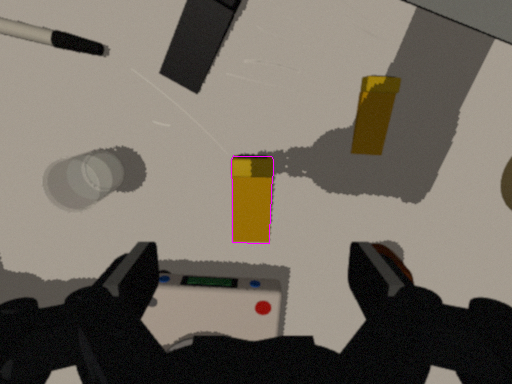

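The wrist fit is good (95% overlap): wedge at (0.4948, 0.0535), yaw 17.9°. The predicted dot pixel (263.6, 307.7) falls on the red dot seen at (263, 308). A standoff behind the heel would be at the edge of reach. So I'll straddle the heel, hold its sides lightly, and slide from there.

Emit:
step_arm([
  {"rx": 0,"ry": 0,"rz": 1,"dx": 0.5,"dy": -1.5,"dz": 60,"gripper": 1},
  {"rx": 0,"ry": 0,"rz": 0,"dx": 0,"dy": 0,"dz": 60,"gripper": 1},
  {"rx": 0,"ry": 0,"rz": 0,"dx": 0,"dy": 0,"dz": 50,"gripper": 1},
  {"rx": 0,"ry": 0,"rz": 0,"dx": 0,"dy": 0,"dz": 35,"gripper": 1},
  {"rx": 0,"ry": 0,"rz": 0,"dx": 0,"dy": 0,"dz": 0,"gripper": 1},
  {"rx": 0,"ry": 0,"rz": 0,"dx": 0,"dy": 0,"dz": 0,"gripper": 0.2},
  {"rx": 0,"ry": 0,"rz": 0,"dx": 0,"dy": 0,"dz": 0,"gripper": -0.2},
  {"rx": 0,"ry": 0,"rz": 0,"dx": 0,"dy": 0,"dz": 0,"gripper": -0.2},
  {"rx": 0,"ry": 0,"rz": 0,"dx": 0,"dy": 0,"dz": 0,"gripper": -0.2},
], grip_force=20)

```text
clock: 3.45
tcp_pos: [0.4555, 0.0398, 0.0299]
orientation: [-0.488, 3.1, 0.001]
contact_force: [-1.5, 0.8, 7.8]
grip_width: 0.0438
gripper_force: 20.3
```

Emit:
step_arm([
  {"rx": 0,"ry": 0,"rz": 0,"dx": 0,"dy": 0,"dz": 0,"gripper": 0.25},
  {"rx": 0,"ry": 0,"rz": 0,"dx": 0,"dy": 0,"dz": -4,"gripper": 0.25},
  {"rx": 0,"ry": 0,"rz": 0,"dx": 0,"dy": 0,"dz": 0,"gripper": -0.2},
  {"rx": 0,"ry": 0,"rz": 0,"dx": 0,"dy": 0,"dz": 0,"gripper": -0.2},
  {"rx": 0,"ry": 0,"rz": 0,"dx": 0,"dy": 0,"dz": 0,"gripper": -0.2},
], grip_force=20)

```text
clock: 4.08
tcp_pos: [0.4547, 0.0394, 0.0331]
orientation: [-0.488, 3.103, 0.0]
contact_force: [-1.9, -0.4, 11.2]
grip_width: 0.0437
gripper_force: 20.5
```

Emit:
step_arm([
  {"rx": 0,"ry": 0,"rz": -3,"dx": -4,"dy": 0,"dz": -0.4,"gripper": -0.2},
  {"rx": 0,"ry": 0,"rz": -3,"dx": -6,"dy": 0,"dz": 0,"gripper": -0.2},
  {"rx": 0,"ry": 0,"rz": 0,"dx": -8,"dy": 0,"dz": 0,"gripper": -0.2},
  {"rx": 0,"ry": 0,"rz": 0,"dx": -8,"dy": 0,"dz": 0,"gripper": -0.2},
  {"rx": 0,"ry": 0,"rz": 0,"dx": -4,"dy": 0,"dz": 0,"gripper": -0.2},
  {"rx": 0,"ry": 0,"rz": 0,"dx": 0,"dy": 0,"dz": 0,"gripper": -0.2},
])

```text
clock: 4.82
tcp_pos: [0.4814, 0.0503, 0.0329]
orientation: [0.649, -3.072, 0.0]
contact_force: [-2.9, -1.1, 6.0]
grip_width: 0.0435
gripper_force: 20.5
```

```bash
python3 - <<'E'
from fit import *
o=r.get_obs(); print(o['clock'],o['tcp_pos'],o['orientation'],o['contact_force'])
a=np.array(o['orientation']); h=2*np.arctan2(a[1],a[0])-np.pi
ims={n:r.grab_frame(n) for n in('side','scene')}
for n in ims: cv2.imwrite(f'pics/{n}2.png',ims[n])
R=cv2.Rodrigues(a)[0]; fwd=-R[:2,0]; yaw=np.arctan2(fwd[1],fwd[0])
b=np.array(o['tcp_pos'][:2]); F=np.array([.589,.1002]); print('yaw',yaw,'fwd',fwd@(F-b),'lat',np.cross(fwd,F-b))
try: print(fitwedge({'side':ims['side']},np.r_[b+.0425*fwd,yaw]))
except Exception as e: print(e)
E
```

```text
4.825 [0.48144298 0.05027934 0.03287247] [ 6.48825761e-01 -3.07236793e+00  2.80980418e-04] [-2.93236679 -1.10203639  5.96989331]
yaw 0.41624619677741725 fwd 0.1185573615298905 lat 0.0021695602181379878
(array([0.52057186, 0.06897782, 0.38880353]), np.float64(0.3893292954484724))<stdin>:7: DeprecationWarning: Arrays of 2-dimensional vectors are deprecated. Use arrays of 3-dimensional vectors instead. (deprecated in NumPy 2.0)
```

Emit:
step_arm([
  {"rx": 0,"ry": 0,"rz": 0,"dx": -8,"dy": 1,"dz": 0,"gripper": -0.2},
  {"rx": 0,"ry": 0,"rz": 0,"dx": -8,"dy": 1,"dz": 0,"gripper": -0.2},
  {"rx": 0,"ry": 0,"rz": 0,"dx": -8,"dy": 0,"dz": 0,"gripper": -0.2},
  {"rx": 0,"ry": 0,"rz": 0,"dx": -6,"dy": 0,"dz": 0,"gripper": -0.2},
  {"rx": 0,"ry": 0,"rz": 0,"dx": 0,"dy": 0,"dz": 0,"gripper": -0.2},
  {"rx": 0,"ry": 0,"rz": 0,"dx": 0,"dy": 0,"dz": 0,"gripper": 0.3},
  {"rx": 0,"ry": 0,"rz": 0,"dx": 0,"dy": 0,"dz": 0,"gripper": 0.6},
  {"rx": 0,"ry": 0,"rz": 0,"dx": 0,"dy": 0,"dz": 0,"gripper": 0.6},
])

```text
clock: 5.92
tcp_pos: [0.5087, 0.0648, 0.0326]
orientation: [-0.65, 3.074, 0.0]
contact_force: [-0.2, 1.0, 0.2]
grip_width: 0.0681
gripper_force: 0.0
```

Emit:
step_arm([
  {"rx": 0,"ry": 0,"rz": 0,"dx": 0,"dy": 0,"dz": -40,"gripper": 0.6},
  {"rx": 0,"ry": 0,"rz": 0,"dx": 33,"dy": 0,"dz": 0,"gripper": -0.4},
  {"rx": 0,"ry": 0,"rz": 0,"dx": 0,"dy": 0,"dz": 0,"gripper": -0.62},
  {"rx": 0,"ry": 0,"rz": 0,"dx": 0,"dy": 0,"dz": 0,"gripper": -0.62},
  {"rx": 0,"ry": 0,"rz": 0,"dx": 0,"dy": 0,"dz": 30,"gripper": -0.62},
  {"rx": 0,"ry": 0,"rz": 0,"dx": 0,"dy": 0,"dz": 10,"gripper": -0.62},
  {"rx": 0,"ry": 0,"rz": 0,"dx": 0,"dy": 0,"dz": 0,"gripper": -0.62},
  {"rx": 0,"ry": 0,"rz": 0,"dx": 0,"dy": 0,"dz": 0,"gripper": -0.62},
])

```text
clock: 6.92
tcp_pos: [0.4791, 0.0515, 0.0331]
orientation: [-0.649, 3.073, 0.0]
contact_force: [0.0, -0.6, 0.7]
grip_width: 0.0161
gripper_force: 0.0
```

```bash
python3 - <<'E'
from fit import *
o=r.get_obs(); print(o['clock'],o['tcp_pos'],o['contact_force'],o['grip_width'])
im=r.grab_frame('side'); im2=r.grab_frame('scene')
c=lambda i,y,x:cv2.resize(i[y:y+100,x:x+130],None,fx=3,fy=3,interpolation=2)
v=np.hstack([c(im,150,180),c(im2,160,190)]); cv2.imwrite('pics/s3.png',np.clip((v/255.)**.6*255,0,255).astype('uint8'))
E
```

```text
6.925 [0.47905043 0.05147843 0.03312999] [ 0.04777461 -0.61865343  0.68572724] 0.016085959118241497
```

View pics/s3.png

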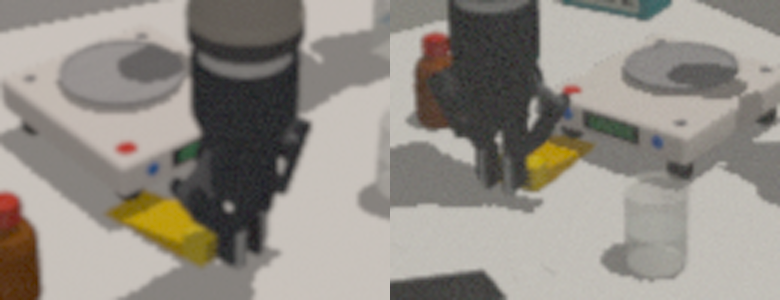

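The wedge's thin end (about (115,212) in the left crop) sits just in front of the short foot at (128,192). The two fingertips stand behind the heel at about (240,258). Next I'll push while watching the force.

Emit:
step_arm([
  {"rx": 0,"ry": 0,"rz": 0,"dx": -6,"dy": 0,"dz": 0,"gripper": -0.62},
  {"rx": 0,"ry": 0,"rz": 0,"dx": -6,"dy": 0,"dz": 0,"gripper": -0.62},
  {"rx": 0,"ry": 0,"rz": 0,"dx": -4,"dy": 0,"dz": 0,"gripper": -0.62},
  {"rx": 0,"ry": 0,"rz": 0,"dx": -2,"dy": 0,"dz": 0,"gripper": -0.62},
])

```text
clock: 7.52
tcp_pos: [0.495, 0.0587, 0.0327]
orientation: [0.65, -3.073, -0.0]
contact_force: [-0.7, -0.4, 1.4]
grip_width: 0.0164
gripper_force: 0.7
```

Emit:
step_arm([
  {"rx": 0,"ry": 0,"rz": 0,"dx": -2,"dy": 0,"dz": 0,"gripper": -0.62},
  {"rx": 0,"ry": 0,"rz": 0,"dx": -2,"dy": 0,"dz": 0,"gripper": -0.62},
])

```text
clock: 7.78
tcp_pos: [0.4987, 0.0603, 0.0326]
orientation: [0.649, -3.074, -0.0]
contact_force: [-0.4, -0.1, -1.0]
grip_width: 0.0159
gripper_force: 0.2
```

Emit:
step_arm([
  {"rx": 0,"ry": 0,"rz": 0,"dx": -2,"dy": 0,"dz": 0,"gripper": -0.62},
  {"rx": 0,"ry": 0,"rz": 0,"dx": -2,"dy": 0,"dz": 0,"gripper": -0.62},
])

```text
clock: 8.02
tcp_pos: [0.5024, 0.062, 0.0327]
orientation: [-0.65, 3.074, 0.0]
contact_force: [-0.4, -0.7, 0.2]
grip_width: 0.0162
gripper_force: 0.2
```

Free sliding at about 0.5–0.8 N. I'll continue in small steps.

Emit:
step_arm([
  {"rx": 0,"ry": 0,"rz": 0,"dx": -2,"dy": 0,"dz": 0,"gripper": -0.62},
  {"rx": 0,"ry": 0,"rz": 0,"dx": -2,"dy": 0,"dz": 0,"gripper": -0.62},
])

```text
clock: 8.28
tcp_pos: [0.5061, 0.0636, 0.0327]
orientation: [-0.65, 3.074, 0.0]
contact_force: [-1.0, 0.1, -0.9]
grip_width: 0.0162
gripper_force: 0.2
```

Emit:
step_arm([
  {"rx": 0,"ry": 0,"rz": 0,"dx": -2,"dy": 0,"dz": 0,"gripper": -0.62},
  {"rx": 0,"ry": 0,"rz": 0,"dx": -1,"dy": 0,"dz": 0,"gripper": -0.62},
])

```text
clock: 8.52
tcp_pos: [0.5076, 0.0643, 0.0325]
orientation: [0.649, -3.072, 0.0]
contact_force: [-4.4, -2.1, 3.4]
grip_width: 0.0164
gripper_force: 2.5
```

Emit:
step_arm([
  {"rx": 0,"ry": 0,"rz": 0,"dx": -2,"dy": 0,"dz": 0,"gripper": -0.62},
  {"rx": 0,"ry": 0,"rz": 0,"dx": -1,"dy": 0,"dz": 0,"gripper": -0.62},
])

```text
clock: 8.78
tcp_pos: [0.5089, 0.0648, 0.0323]
orientation: [0.648, -3.069, 0.001]
contact_force: [-8.3, -3.4, 7.7]
grip_width: 0.016
gripper_force: 4.7
```

Snug: the force rose to about 9 N after about 3 mm of contact. Next I'll back off, rise, and go over the red dot with closed fingers.

Emit:
step_arm([
  {"rx": 0,"ry": 0,"rz": 0,"dx": 0,"dy": 0,"dz": 0,"gripper": -0.62},
  {"rx": 0,"ry": 0,"rz": 0,"dx": 4,"dy": 0,"dz": 0,"gripper": -0.62},
  {"rx": 0,"ry": 0,"rz": 0,"dx": 10,"dy": 0,"dz": 0,"gripper": -0.62},
  {"rx": 0,"ry": 0,"rz": 0,"dx": 0,"dy": 0,"dz": -50,"gripper": -0.62},
  {"rx": 0,"ry": 0,"rz": 0,"dx": 0,"dy": 0,"dz": -38,"gripper": -1},
  {"rx": 0,"ry": 0,"rz": 0,"dx": 0,"dy": 0,"dz": 0,"gripper": -1},
  {"rx": 0,"ry": 0,"rz": 0,"dx": 0,"dy": 0,"dz": 0,"gripper": -1},
])

```text
clock: 9.65
tcp_pos: [0.4982, 0.0603, 0.1204]
orientation: [-0.65, 3.074, 0.0]
contact_force: [-0.3, 0.1, 0.1]
grip_width: -0.0
gripper_force: 0.0
```

```bash
python3 - <<'E'
from h import *
o=r.get_obs(); print(o['clock'],o['tcp_pos'],o['contact_force'],o['grip_width'])
for n in('side','scene','wrist'):
    im=r.grab_frame(n); cv2.imwrite(f'pics/{n}4.png',im); hsv=cv2.cvtColor(im,cv2.COLOR_BGR2HSV)
    m=cv2.inRange(hsv,(0,130,60),(8,255,255))|cv2.inRange(hsv,(172,130,60),(180,255,255))
    k,l,st,c=cv2.connectedComponentsWithStats(m)
    for i in range(1,k):
        if st[i,4]>8: print(n,st[i,4],c[i].round(1),unproj(n,c[i],.056).round(4))
R=cv2.Rodrigues(np.array(o['orientation']))[0]; print('tool shift to dot',R.T@(np.array([.589,.1002,.078])-o['tcp_pos'])*1e3)
E
```

```text
9.65 [0.49819402 0.06028143 0.12036538] [-0.2535793   0.07699548  0.09542995] -3.846024048962478e-05
side 15 [221.7 198.9] [0.5865 0.102  0.056 ]
side 115 [180.8 219.8] [0.5472 0.2118 0.056 ]
scene 68 [204.7 175.8] [0.5413 0.2623 0.056 ]
scene 11 [250.3 189.5] [0.5893 0.0988 0.056 ]
scene 17 [436.4 247.6] [ 0.7225 -0.3896  0.056 ]
wrist 313 [484.5 341. ] [0.5155 0.2422 0.056 ]
tool shift to dot [-99.19005967  -0.25335925  42.37112069]
```

The dot has not moved (side (221.7,198.9), scene (250.3,189.5)). Next I'll go over it and press.

Emit:
step_arm([
  {"rx": 0,"ry": 0,"rz": 0,"dx": -50,"dy": 0,"dz": 0,"gripper": -1},
  {"rx": 0,"ry": 0,"rz": 0,"dx": -49,"dy": 0,"dz": 0,"gripper": -1},
  {"rx": 0,"ry": 0,"rz": 0,"dx": 0,"dy": 0,"dz": 25,"gripper": -1},
  {"rx": 0,"ry": 0,"rz": 0,"dx": 0,"dy": 0,"dz": 12,"gripper": -1},
  {"rx": 0,"ry": 0,"rz": 0,"dx": 0,"dy": 0,"dz": 3,"gripper": -1},
  {"rx": 0,"ry": 0,"rz": 0,"dx": 0,"dy": 0,"dz": 0,"gripper": -1},
])

```text
clock: 10.55
tcp_pos: [0.5888, 0.0999, 0.0808]
orientation: [0.649, -3.073, 0.0]
contact_force: [0.3, -0.1, 0.1]
grip_width: 0.0
gripper_force: 0.0
```

Emit:
step_arm([
  {"rx": 0,"ry": 0,"rz": 0,"dx": 0,"dy": 0,"dz": 1,"gripper": -1},
  {"rx": 0,"ry": 0,"rz": 0,"dx": 0,"dy": 0,"dz": 0,"gripper": -1},
])

```text
clock: 10.8
tcp_pos: [0.5894, 0.1003, 0.0803]
orientation: [-0.649, 3.073, 0.0]
contact_force: [0.7, 0.2, 0.3]
grip_width: -0.0
gripper_force: 0.0
```

Emit:
step_arm([
  {"rx": 0,"ry": 0,"rz": 0,"dx": 0,"dy": 0,"dz": 0.7,"gripper": -1},
  {"rx": 0,"ry": 0,"rz": 0,"dx": 0,"dy": 0,"dz": 0,"gripper": -1},
])

```text
clock: 11.05
tcp_pos: [0.5892, 0.1004, 0.0791]
orientation: [-0.65, 3.074, 0.0]
contact_force: [-0.3, 1.0, 0.3]
grip_width: 0.0002
gripper_force: 0.0
```

Emit:
step_arm([
  {"rx": 0,"ry": 0,"rz": 0,"dx": 0,"dy": 0,"dz": 1,"gripper": -1},
  {"rx": 0,"ry": 0,"rz": 0,"dx": 0,"dy": 0,"dz": 0,"gripper": -1},
])

```text
clock: 11.3
tcp_pos: [0.5891, 0.1003, 0.0779]
orientation: [0.65, -3.073, 0.0]
contact_force: [0.8, -0.3, 0.4]
grip_width: 0.0002
gripper_force: 0.0
```

Emit:
step_arm([
  {"rx": 0,"ry": 0,"rz": 0,"dx": 0,"dy": 0,"dz": 1,"gripper": -1},
  {"rx": 0,"ry": 0,"rz": 0,"dx": 0,"dy": 0,"dz": 0,"gripper": -1},
])

```text
clock: 11.55
tcp_pos: [0.5892, 0.1003, 0.0776]
orientation: [0.649, -3.074, -0.0]
contact_force: [-2.1, -0.9, 7.1]
grip_width: 0.0004
gripper_force: 2.9
```

Emit:
step_arm([
  {"rx": 0,"ry": 0,"rz": 0,"dx": 0,"dy": 0,"dz": 0.5,"gripper": -1},
  {"rx": 0,"ry": 0,"rz": 0,"dx": 0,"dy": 0,"dz": 0,"gripper": -1},
])

```text
clock: 11.8
tcp_pos: [0.5892, 0.1004, 0.0775]
orientation: [-0.649, 3.074, 0.001]
contact_force: [-3.2, -0.3, 9.3]
grip_width: -0.0002
gripper_force: 4.8
```

Emit:
step_arm([
  {"rx": 0,"ry": 0,"rz": 0,"dx": 0,"dy": 0,"dz": 0.3,"gripper": -1},
  {"rx": 0,"ry": 0,"rz": 0,"dx": 0,"dy": 0,"dz": 0,"gripper": -1},
  {"rx": 0,"ry": 0,"rz": 0,"dx": 0,"dy": 0,"dz": 0,"gripper": -1},
  {"rx": 0,"ry": 0,"rz": 0,"dx": 0,"dy": 0,"dz": 0,"gripper": -1},
  {"rx": 0,"ry": 0,"rz": 0,"dx": 0,"dy": 0,"dz": 0,"gripper": -1},
  {"rx": 0,"ry": 0,"rz": 0,"dx": 0,"dy": 0,"dz": 0,"gripper": -1},
  {"rx": 0,"ry": 0,"rz": 0,"dx": 0,"dy": 0,"dz": 0,"gripper": -1},
  {"rx": 0,"ry": 0,"rz": 0,"dx": 0,"dy": 0,"dz": 0,"gripper": -1},
])

```text
clock: 12.8
tcp_pos: [0.5891, 0.1004, 0.0773]
orientation: [0.649, -3.074, -0.001]
contact_force: [-4.2, -0.0, 10.6]
grip_width: -0.0001
gripper_force: 5.7
```

Emit:
step_arm([
  {"rx": 0,"ry": 0,"rz": 0,"dx": 0,"dy": 0,"dz": -5,"gripper": -1},
  {"rx": 0,"ry": 0,"rz": 0,"dx": 0,"dy": 0,"dz": -50,"gripper": -1},
  {"rx": 0,"ry": 0,"rz": 0,"dx": 0,"dy": 0,"dz": -60,"gripper": -1},
  {"rx": 0,"ry": 0,"rz": 0,"dx": 60,"dy": 0,"dz": -30,"gripper": -1},
  {"rx": 0,"ry": 0,"rz": 0,"dx": 50,"dy": 0,"dz": 0,"gripper": -1},
  {"rx": 0,"ry": 0,"rz": 0,"dx": 0,"dy": 0,"dz": 0,"gripper": -1},
  {"rx": 0,"ry": 0,"rz": 0,"dx": 0,"dy": 0,"dz": 0,"gripper": -1},
])

```text
clock: 13.68
tcp_pos: [0.4929, 0.0578, 0.2195]
orientation: [-0.649, 3.072, 0.0]
contact_force: [0.4, -0.4, 0.5]
grip_width: -0.0004
gripper_force: 0.0
```

```bash
python3 - <<'E'
from fit import *
o=r.get_obs(); print(o['clock'],o['tcp_pos'],o['contact_force'])
v=[]
for n in('side','scene'):
    im=r.grab_frame(n); cv2.imwrite(f'pics/{n}5.png',im); a=cv2.imread(f'pics/{n}0.png')
    y,x=(150,170) if n=='side' else (160,190)
    v.append(np.vstack([cv2.resize(i[y:y+100,x:x+135],None,fx=2.9,fy=2.9,interpolation=2) for i in(a,im)]))
    hsv=cv2.cvtColor(im,cv2.COLOR_BGR2HSV)
    m=cv2.inRange(hsv,(0,130,60),(8,255,255))|cv2.inRange(hsv,(172,130,60),(180,255,255))
    k,l,st,c=cv2.connectedComponentsWithStats(m)
    print(n,[c[i].round(1) for i in range(1,k) if st[i,4]>8])
v=np.hstack(v); cv2.imwrite('pics/s5.png',np.clip((v/255.)**.6*255,0,255).astype('uint8'))
E
```

```text
13.675 [0.49291314 0.05781445 0.21950517] [ 0.36294036 -0.38900468  0.47431216]
side [array([221.7, 198.9]), array([180.8, 219.7])]
scene [array([204.7, 175.2]), array([250. , 189.5]), array([436.4, 247.6])]
```

View pics/s5.png

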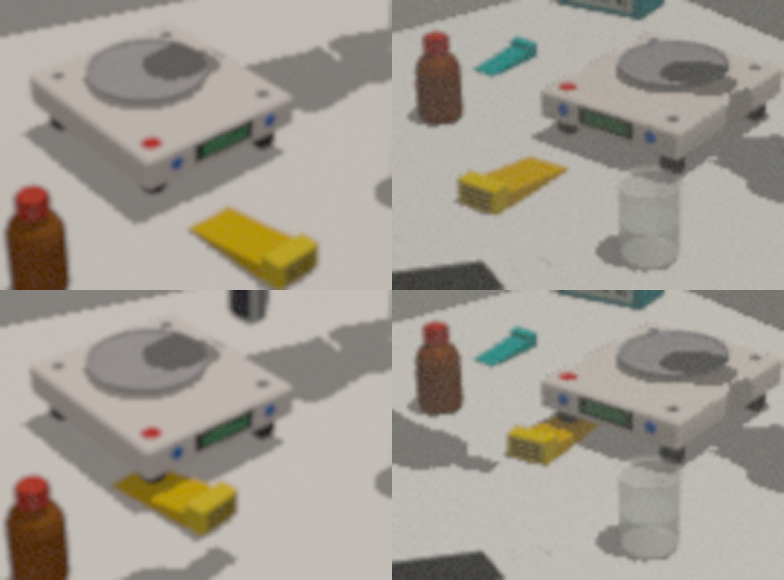

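The bottom row shows the short foot (about (152,470)) standing on the middle of the ramp. The balance and the bystanders are where they started. Under 10.6 N for a second the tool sank only about 0.3 mm, so the balance holds. I'll hand it in.

```bash
python3 -c "
from bench import r
print(r.hand_in())"
```

```text
the job is handed in; nothing more can be done
None
```

The yellow wedge is snug under the balance's short foot, the balance held under a 10.6 N press on the red dot for about a second, the hand is clear, and the job is handed in; no verdict was shown.

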